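# Hang the parts pail on the hanging scale

### The job

Weigh the red pail of game pieces: while it stands on the table, swing its folded-down wire bail upright by the black grip without tipping the pail, then carry it by the bail and hang it on the two hooks of the scale. Let it down gently until the hooks carry its whole weight before you let go (no dropping), never load the hooks with more than 8 N, spill nothing, and leave the other things on the table alone.

Things in the scene. Friction and masses are not known exactly. Their poses are not given: they have to be found in the camera images.
- pail: Red open metal pail, 85 mm wide at the rim (78 mm at the foot), 70 mm high, 0.2 to 0.4 kg, loose, with three blue game pieces inside. Origin: centre of its underside, z up. The bail turns about a line parallel to the pail's y axis through the point 62 mm above the origin. Pushing or pulling along the bail tips the light pail.
- bail_grip (a point): Centre of the round black grip (12 mm thick, 32 mm long, turns freely on the wire) in the middle of the bail's straight top bar (4 mm steel wire, 80 mm long, bare wire either side of the grip). It lies 90 mm from the bail's hinge line. Its y axis runs along the bar; the bail's two side wires are 100 mm apart.
- bail (a joint): Angle of the bail (rad): 0 = folded down level, the grip on the pail's -x side; grows as it is raised; 1.57 = upright. Small hinge friction (about 0.025 N m) holds it at any angle.
- scale: Hanging scale, fixed. Origin: on the table, right below the middle between its two hook seats; x axis points to the column (108 mm behind; the blue head, 92 mm wide, begins 83 mm behind). Two level hooks of 6 mm rod reach from the head to the -x side at y = -30 and +30 mm, sprung to sink about 0.5 mm per N after the first 1 N. Bring the bail in from the -x end, hooks between its side wires.
- hook_line (a point): Point 234 mm straight above the scale's origin, same axes. Each hook ends in an upward-open V seat for the bare wire, 13 mm deep, 24 mm wide; the bar lies across both along y, the grip between them. The head is clamped at an unmeasured height: a bar in the unloaded seats has its centre 17 mm below to 18 mm above this point (see or feel); the hook tips rise 11 mm above that centre.
- piece_a: Blue wooden game piece 22 x 22 x 13 mm in the pail; origin at its underside.
- piece_b: Like piece_a.
- piece_c: Like piece_a.
- tape_dispenser: Grey desk tape dispenser 52 x 177 x 98 mm, loose bystander; origin at the centre of its underside, long side along its y.
- pencil: Green pencil 112 mm long, loose bystander; origin at its middle.
Things that resemble listed ones, but are neither listed nor needed, are in the scene too. Several things have the shape of the pail; the one meant has the colours described above.

How it is judged:
By the outcome, as a careful person would: the job done as asked, in the order asked, and still so for the second after the job is handed in, with the robot touching nothing.
It also fails if it takes over 67 s, if anything falls off the work surface, if the arm or the gripper's body presses on something with over 40 N, if the wrist force passes 120 N, or if a joint passes its speed limit or range.

### The arm

A 6-joint arm with a two-finger parallel gripper is mounted at the origin on a cart in front of the work surface, level with it; the furniture and walls round the work are solid. World frame = base frame: x ahead of the robot, y to its left, z up, the work surface at z = 0. Lengths are in m, angles in rad, forces in N, time in s.
With the tool pointing down it reaches from about 0.3 to 0.95 m from the base axis. Payload 3.1 kg.
Tool frame: the origin (TCP) lies midway between the tips of the shut fingers; the grasp point (between the pads) lies 19 mm behind it; z points along the fingers, y is the line along which they close (so a half turn about z gives the same grasp; the last joint's range is limited). The gripper opens to 85 mm and grips with 20 to 120 N. Pads are 22 mm wide; open, the fingers measure 114 mm over their backs; the gripper's body (76 mm by 85 mm) begins 54 mm behind the grasp point. The pads swing forward as they close: fully open they stand 13 mm farther back than shut.
Start: joints at [1.038, 0.308, 1.634, -0, 1.2, -0.07], TCP at [0.279, 0.559, 0.231] pointing down, gripper open.
Joint ranges: [-3.06, 3.06], [-0.79, 1.96], [0.05, 2.63], [-1.19, 4.34], [0.05, 2.64], [-2.94, 2.94]. Speed limits (rad/s): [2.79, 2.79, 3.14, 3.14, 3.14, 3.14].

### API

Orientations are given as a rotation vector (axis times angle).
In Python, from station import r gives the robot as it stands. The module is installed in compiled form; this text tells all that it offers.
- The arm moves only by the tool drive_tool, never from a script. Its arguments are lists of equal length, an entry for each row: "offset": the shift along the tool's x, y, z scaled (see below), a list of three; "delta_rot": the turn, a rotation vector about the tool's x, y, z scaled (see below), a list of three; "jaw": the opening, from 0 (shut) to 1 (fully open). A call has 1 to 10 rows; each row shifts and turns the commanded pose from where the row before left it, along the tool's axes as they then stand; what a row does not reach is not made up. The controller multiplies each number of a shift by 20 mm and each number of a turn by 0.15 rad. A row lasts 1/8 s, in which the tool goes at most 62.5 mm and 10.7 degrees, less where a joint would pass 70% of its speed; a pose out of reach is approached as far as the arm can. A call with a number of a shift or a turn outside -1 to 1 is refused whole. A call with a gripper value outside its range is refused whole. The fingers move at their own pace and stop on an object; "grip_force" is the grip in N (left out, the last holds). Time passes only in rows, so rows that do not move let the fingers close. It gives the time, the measured TCP pose, the force, the opening and the grip force at its end, in the units of the state.
- r.observe(): the state, without advancing time (a new reading comes with each control period).
- r.get_image(name): name is "side" or "top"; returns a dict with "frame" (480x640x3 uint8, red, green, blue), "fx", "fy", "cx", "cy" (pixels), "k1" (the pictures are not rectified: a ray, as slopes to the right and down, at radius r is drawn at 1 + k1 r^2 times it, then the intrinsics apply), "eye" and "rotation" of the camera in the world. Camera axes: x right, y up, looking along -z (the intrinsics and any distortion apply to the point x, -y, -z); pixel columns grow to the right and rows downward; lengths in m; the calibration is good to about 2 mm. A picture is of the moment at which its call begins. There is no depth.
- r.finish_job(): hands the job in; it is judged then, once.
The state is a dict: "clock": time; "qpos": joint angles; "qvel": joint speeds; "tau": joint torques, N m; "eef_pos": TCP position; "orientation": TCP orientation; "contact_force": force on the tool from outside, world axes, zero at the start; "ft_torque": the same for the moment, N m; "finger_gap": opening from 0.0 (shut) to 1.0 (fully open); "grasp_force": force on a finger pad.
Only numpy, scipy, OpenCV 4.12 (cv2) and the standard library are available. Lean on these libraries where they do the work, as an engineer would, in place of code of your own. Each camera call takes 0.05 s, during which the arm holds its last target. There are 200 camera calls.

## Working session

There is one attempt and no reset: what is moved stays moved. The work goes in short steps, Python scripts to look and compute and a tool call to move; the robot and the scene stay as the last step left them, time stands still between calls to the robot, and variables do not carry over. Pictures are saved under pics/ and viewed, at most 10 in all, crops included, and the job is handed in when it is done.

Besides the shell and the picture viewer there is one more tool, called after "Call:" as name(argument=value, ...) on one line, values as JSON. drive_tool: Moves the arm, as the interface text tells. Its arguments: {"type":"object","properties":{"offset":{"type":"array"},"delta_rot":{"type":"array"},"jaw":{"type":"array"},"grip_force":{"type":"number"}},"required":["offset","delta_rot","jaw"]}

```bash
mkdir -p pics; cat > h.py <<'E'
import numpy as np, cv2
from station import r
from scipy.spatial.transform import Rotation as R
def grab(n):
    d=r.get_image(n); return d
def K(d): return np.array([[d['fx'],0,d['cx']],[0,d['fy'],d['cy']],[0,0,1.]])
def rot(d):
    q=np.array(d['rotation'],float); return q if q.shape==(3,3) else R.from_rotvec(q).as_matrix()
def ray(d,u,v):
    x,y=(u-d['cx'])/d['fx'],(v-d['cy'])/d['fy']; rd=np.hypot(x,y); s=rd
    for _ in range(30): s=rd/(1+d['k1']*s*s)
    if rd>0: x,y=x*s/rd,y*s/rd
    v=rot(d)@np.array([x,-y,-1]); return np.array(d['eye']),v/np.linalg.norm(v)
def onz(d,u,v,z):
    e,a=ray(d,u,v); return e+a*(z-e[2])/a[2]
def proj(d,p):
    c=rot(d).T@(np.array(p)-d['eye']); x,y=c[0]/-c[2],-c[1]/-c[2]; s=1+d['k1']*(x*x+y*y)
    return d['cx']+d['fx']*x*s,d['cy']+d['fy']*y*s
def tri(d1,p1,d2,p2):
    e1,a=ray(d1,*p1);e2,b=ray(d2,*p2)
    t=np.linalg.lstsq(np.c_[a,-b],e2-e1,rcond=None)[0]
    P,Q=e1+a*t[0],e2+b*t[1]; return (P+Q)/2,np.linalg.norm(P-Q)
def save(d,n): cv2.imwrite('pics/'+n,d['frame'][:,:,::-1])
E
python3 - <<'E'
from h import *
for n in('top','side'):
    d=grab(n);save(d,n+'0.png');print({k:np.round(v,3).tolist() for k,v in d.items() if k!='frame'})
print(r.observe())
E
```

```text
{'fx': 556.699, 'fy': 556.699, 'cx': 319.061, 'cy': 239.177, 'k1': -0.071, 'eye': [0.296, -0.021, 1.468], 'rotation': [0.09, -0.114, -1.572]}
{'fx': 445.771, 'fy': 445.771, 'cx': 314.515, 'cy': 241.116, 'k1': -0.094, 'eye': [0.026, -0.666, 0.562], 'rotation': [1.056, -0.308, -0.544]}
{'clock': 0.1, 'qpos': array([ 1.03828864e+00,  3.08959881e-01,  1.63505570e+00, -4.51209343e-07,
        1.19970861e+00, -6.96852226e-02]), 'qvel': array([ 2.38851721e-04, -1.18075453e-03, -2.27817790e-03,  9.18535641e-05,
        2.21439284e-03,  1.49351654e-03]), 'tau': array([-2.78195394e-04, -4.16402864e+01, -2.77647489e+01, -1.17392919e-04,
        4.06292238e-03, -1.46825460e-05]), 'eef_pos': array([0.27868224, 0.55859247, 0.23013749]), 'orientation': array([-0.72038306, -3.05723298,  0.00319714]), 'contact_force': array([ 1.02377056, -0.21122776, -0.28654303]), 'ft_torque': array([-0.052822  , -0.00126834, -0.05210269]), 'grasp_force': 0.0, 'finger_gap': 0.9963081425163867}
```

View pics/top0.png

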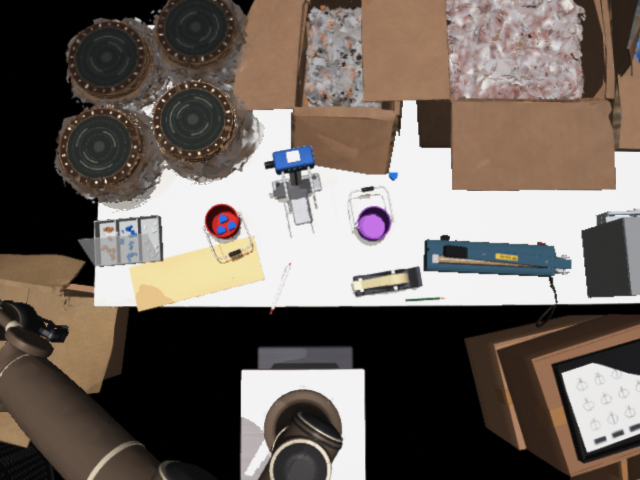

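View pics/side0.png

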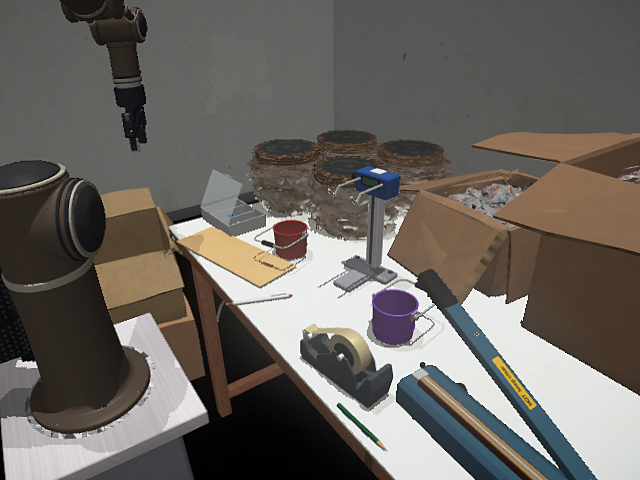

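The top view shows the red pail at (223,222), its black grip at (235,254) and the scale head at (293,160) with the hooks pointing down in the image. The side view shows the pail at (290,240), its grip at (268,244) and the hooks at about (340,185) and (365,195).

```bash
python3 - <<'E'
from h import *
t=grab('top');s=grab('side')
hsv=lambda d:cv2.cvtColor(d['frame'],cv2.COLOR_RGB2HSV)
H=hsv(t);m=(((H[...,0]<8)|(H[...,0]>172))&(H[...,1]>150)&(H[...,2]>60)).astype(np.uint8);m[:,:190]=0;m[:,260:]=0;m[:195]=0;m[260:]=0
c=max(cv2.findContours(m,0,2)[0],key=cv2.contourArea);print('red',cv2.fitEllipse(cv2.convexHull(c)))
(e,_,_)=cv2.fitEllipse(cv2.convexHull(c));print('rim c',onz(t,*e,.07), onz(t,*e,.06))
for nm,d,b in(('top',t,(205,275,240,265)),('side',s,(252,285,235,255))):
    g=d['frame'].max(2)<50;x0,x1,y0,y1=b;g2=np.zeros_like(g);g2[y0:y1,x0:x1]=g[y0:y1,x0:x1]
    n,l,st,ce=cv2.connectedComponentsWithStats(g2.astype(np.uint8))
    for i in range(1,n):
        if st[i,4]>15:
            print(nm,st[i],ce[i]); 
            if nm=='top':
                print(onz(t,*ce[i],.062));print(cv2.minAreaRect(np.argwhere(l==i)[:,::-1].astype(np.float32)))
H=hsv(t);m=((H[...,0]>105)&(H[...,0]<125)&(H[...,1]>150)).astype(np.uint8);m[:140]=0;m[180:]=0;m[:,:262]=0;m[:,320:]=0
c=max(cv2.findContours(m,0,2)[0],key=cv2.contourArea);print('head',cv2.minAreaRect(c))
a=cv2.resize(t['frame'][140:270,190:330],None,fx=4.2,fy=4.2,interpolation=2)
b=cv2.resize(s['frame'][150:300,250:410],None,fx=5,fy=4,interpolation=2)
cv2.imwrite('pics/a1.png',a[...,::-1]);cv2.imwrite('pics/b1.png',b[...,::-1])
E
```

```text
red ((221.9779052734375, 220.92611694335938), (32.79369354248047, 34.69490051269531), 129.77890014648438)
rim c [0.52684358 0.20318988 0.07      ] [0.52849246 0.20479713 0.06      ]
side [262 241  11   6  26] [266.07692308 243.30769231]
head ((292.7120056152344, 158.91600036621094), (20.84015464782715, 39.53368377685547), 79.69515228271484)
```

View pics/a1.png

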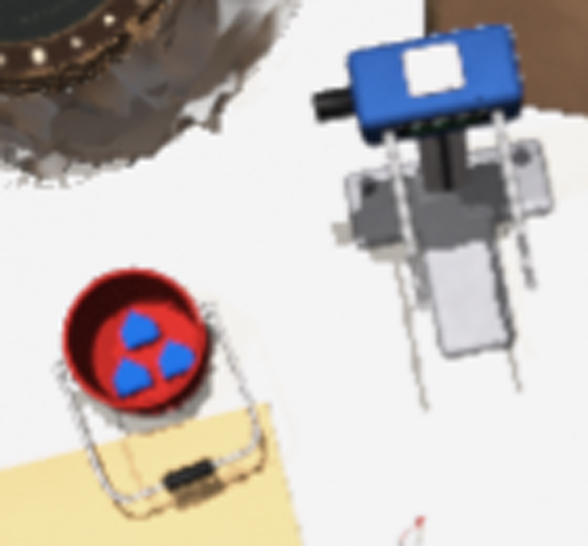

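View pics/b1.png

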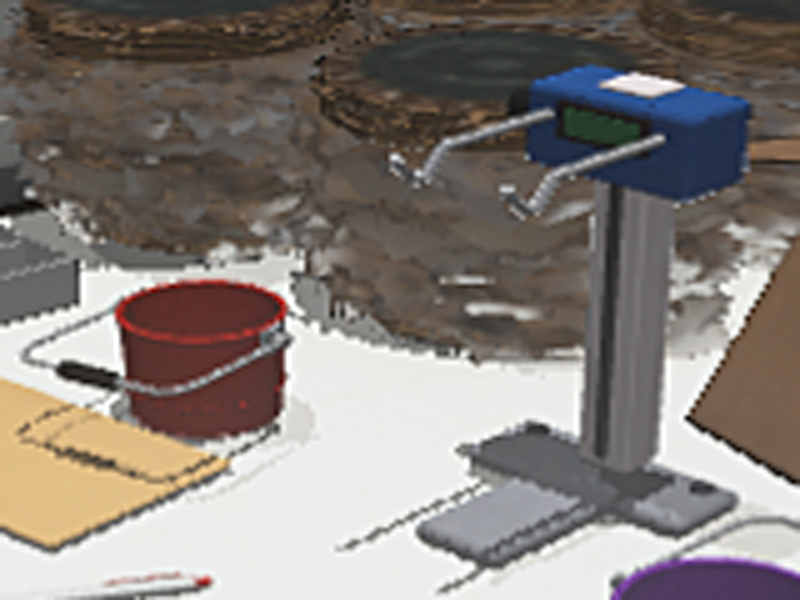

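The crops show the grip at top (235,252.9) and side (267.6,243.8). The hook V seats are at side (333.6,195.5) and (355.4,203). The hook ends in the top view are near (291,211) and (316,207).

```bash
python3 - <<'E'
from h import *
t=grab('top');s=grab('side')
T=lambda u,v:(190+u/4.2,140+v/4.2)
S=lambda u,v:(250+u/5,150+v/4)
for n,a,b in [('grip',(189,474),(88,375)),('Ltip',(425,303),(393,161)),('Rtip',(531,284),(504,191)),('Lroot',(390,137),(552,115)),('Rroot',(498,117),(662,138))]:
    p,g=tri(t,T(*a),s,S(*b));print(n,p.round(4),g.round(4))
print('grip',onz(t,*T(189,474),.062))
print('hinges',onz(t,*T(62,370),.062),onz(t,*T(210,310),.062))
print('bar ends',onz(t,*T(118,500),.062),onz(t,*T(262,445),.062))
p=onz(t,*T(130,341),.07);print('rim',p)
print('pieces',[onz(t,*T(*q),.015).round(3) for q in((138,330),(176,358),(131,377))])
# head corners top (z guess .27)
for q in((349,48),(512,25),(523,108),(372,140)):print(onz(t,*T(*q),.28).round(4))
# foot/base: column base edges on the table
for n,q in(('foot front',(443,357)),('foot frontR',(512,346))):print(n,onz(t,*T(*q),.008).round(4))
# ray of side seats at V
for q in((418,183),(525,214)):
    e,a=ray(s,*S(*q))
    for z in(.215,.225,.235,.245):print(z,(e+a*(z-e[2])/a[2]).round(4))
E
```

```text
grip [0.4462 0.169  0.0663] 0.0014
Ltip [0.5197 0.0219 0.2306] 0.0009
Rtip [ 0.5306 -0.0355  0.2304] 0.0007
Lroot [0.6138 0.0396 0.2293] 0.0047
Rroot [ 0.6243 -0.0192  0.2316] 0.0049
grip [0.44600451 0.16989506 0.062     ]
hinges [0.50974947 0.24818337 0.062     ] [0.54649497 0.15861321 0.062     ]
bar ends [0.43033268 0.21256831 0.062     ] [0.4635337  0.12595902 0.062     ]
rim [0.52617033 0.20578886 0.07      ]
pieces [array([0.542, 0.21 , 0.015]), array([0.524, 0.186, 0.015]), array([0.512, 0.214, 0.015])]
[0.6468 0.0601 0.28  ]
[ 0.6592 -0.0253  0.28  ]
[ 0.6144 -0.0309  0.28  ]
[0.5973 0.0477 0.28  ]
foot front [0.5256 0.018  0.008 ]
foot frontR [ 0.5326 -0.0256  0.008 ]
0.215 [0.5326 0.023  0.215 ]
0.225 [0.518  0.0032 0.225 ]
0.235 [ 0.5034 -0.0167  0.235 ]
0.245 [ 0.4888 -0.0366  0.245 ]
0.215 [ 0.5427 -0.0347  0.215 ]
0.225 [ 0.5278 -0.0529  0.225 ]
0.235 [ 0.5129 -0.0711  0.235 ]
0.245 [ 0.498  -0.0893  0.245 ]
```

```bash
cat >> h.py <<'E'
def st():
    o=r.observe();M=R.from_rotvec(o['orientation']).as_matrix();return o,M
def to(p,yaw=None):
    o,M=st();print('t',round(o['clock'],2),'pos',o['eef_pos'].round(4),'yawY',round(float(np.arctan2(M[1,1],M[0,1])),4),'tilt',M[:2,2].round(4),'F',o['contact_force'].round(2),'gap',round(o['finger_gap'],3),'gf',o['grasp_force'])
    if p is not None: print('units',(M.T@(np.array(p)-o['eef_pos'])/.02).round(3))
    if yaw is not None: print('turn z units',round(float((np.arctan2(M[1,1],M[0,1])-yaw)/.15),3))
E
python3 -c "
from h import *
to([.4455,.1695,.13],.39)"
```

```text
t 0.3 pos [0.2789 0.559  0.2308] yawY 1.108 tilt [-0.0004 -0.0007] F [-0.01  0.75  0.66] gap 0.997 gf 0.0
units [-16.149 -13.704   5.051]
turn z units 4.787
```

Call:
drive_tool(offset=[[-1,-0.85,0],[-1,-0.85,0],[-1,-0.85,0],[-1,-0.85,0],[-1,-0.85,0],[-1,-0.85,0],[-1,-0.85,0],[-1,-0.85,0],[-1,-0.85,0],[-1,-0.85,0]], delta_rot=[[0,0,0],[0,0,0],[0,0,0],[0,0,0],[0,0,0],[0,0,0],[0,0,0],[0,0,0],[0,0,0],[0,0,0]], jaw=[0.5,0.5,0.5,0.5,0.5,0.5,0.5,0.5,0.5,0.5])

```text
clock: 1.55
eef_pos: [0.3824, 0.317, 0.2314]
orientation: [0.72, 3.058, 0.0]
contact_force: [-0.1, -0.9, -0.4]
finger_gap: 0.499
grasp_force: 0.0
```

Call:
drive_tool(offset=[[-1,-0.85,0.2],[-1,-0.85,0.2],[-1,-0.85,0.3],[-1,-0.85,0.4],[-1,-0.85,0.4],[-1,-0.85,0.5],[-0.15,-0.1,0.5],[0,0,0.5],[0,0,0],[0,0,0]], delta_rot=[[0,0,0],[0,0,0],[0,0,0],[0,0,0],[0,0,0],[0,0,0],[0,0,1],[0,0,1],[0,0,1],[0,0,1]], jaw=[0.5,0.5,0.5,0.5,0.5,0.5,0.5,0.5,0.5,0.5])

```text
clock: 2.8
eef_pos: [0.4456, 0.1698, 0.1711]
orientation: [-1.599, -2.704, 0.0]
contact_force: [-0.2, -0.3, -1.3]
finger_gap: 0.503
grasp_force: 0.0
```

Call:
drive_tool(offset=[[0,0,0],[0,0,0],[0,0,0]], delta_rot=[[0,0,0.8],[0,0,0],[0,0,0]], jaw=[0.5,0.5,0.5])

```text
clock: 3.18
eef_pos: [0.4458, 0.1699, 0.1713]
orientation: [1.749, 2.609, 0.0]
contact_force: [0.3, 0.5, -0.4]
finger_gap: 0.5
grasp_force: 0.0
```

```bash
python3 - <<'E'
from h import *
to([.4455,.1695,.045],.39)
t=grab('top');s=grab('side')
a=cv2.resize(t['frame'][180:280,180:290],None,fx=4,fy=4,interpolation=2)
b=cv2.resize(s['frame'][190:290,225:335],None,fx=4,fy=4,interpolation=2)
cv2.imwrite('pics/c2.png',cv2.hconcat([a[:400],b[:400]])[:,:,::-1][:, :880][:, :])
im=cv2.imread('pics/c2.png');cv2.imwrite('pics/c2.png',cv2.resize(im,(800,364)))
E
```

```text
t 3.17 pos [0.4458 0.1699 0.1713] yawY 0.3897 tilt [0.0001 0.    ] F [ 0.29  0.53 -0.4 ] gap 0.5 gf 0.0
units [-0.011 -0.02   6.317]
turn z units -0.002
```

View pics/c2.png

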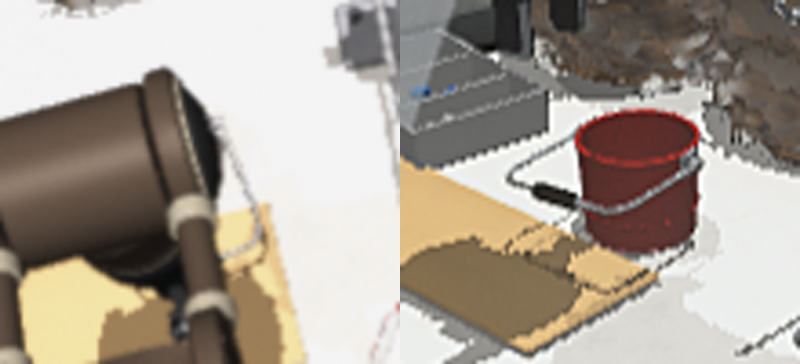

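The top view is blocked by the arm, and the side view shows the pail undisturbed with its grip at (553,195) in the crop. The tool is above the grip, so I'll descend.

Call:
drive_tool(offset=[[0,0,1],[0,0,1],[0,0,1],[0,0,1],[0,0,1],[0,0,0.7],[0,0,0.5],[0,0,0],[0,0,0]], delta_rot=[[0,0,0],[0,0,0],[0,0,0],[0,0,0],[0,0,0],[0,0,0],[0,0,0],[0,0,0],[0,0,0]], jaw=[0.5,0.5,0.5,0.5,0.5,0.5,0.5,0.5,0.5], grip_force=20)

```text
clock: 4.4
eef_pos: [0.4463, 0.17, 0.0478]
orientation: [1.751, 2.608, 0.001]
contact_force: [-0.4, -0.5, 0.9]
finger_gap: 0.5
grasp_force: 0.0
```

```bash
python3 - <<'E'
from h import *
to([.4455,.1695,.045],.39)
s=grab('side')
b=cv2.resize(s['frame'][180:290,225:335],None,fx=5,fy=5,interpolation=2)
cv2.imwrite('pics/d3.png',b[:,:,::-1])
E
```

```text
t 4.4 pos [0.4463 0.17   0.0478] yawY 0.3881 tilt [0.0011 0.0003] F [-0.36 -0.5   0.87] gap 0.5 gf 0.0
units [-0.009 -0.049  0.138]
turn z units -0.012
```

View pics/d3.png

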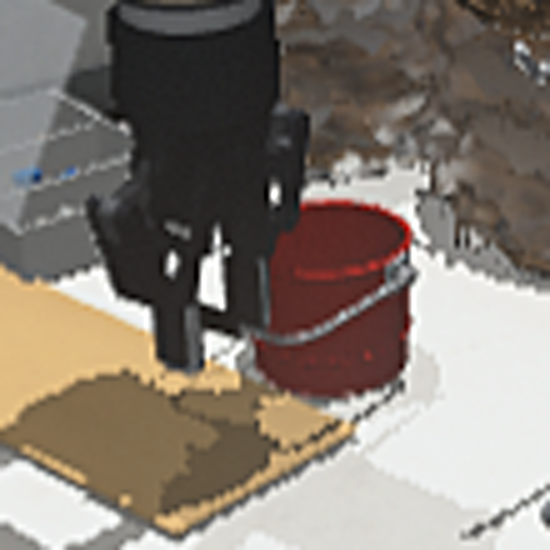

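The fingers straddle the grip beside the pail, at crop (180,340) and (260,290). I'll close gently.

Call:
drive_tool(offset=[[0,0,0.1],[0,0,0],[0,0,0],[0,0,0],[0,0,0],[0,0,0],[0,0,0],[0,0,0]], delta_rot=[[0,0,0],[0,0,0],[0,0,0],[0,0,0],[0,0,0],[0,0,0],[0,0,0],[0,0,0]], jaw=[0.4,0.32,0.26,0.2,0.15,0.1,0.05,0.05], grip_force=20)

```text
clock: 5.45
eef_pos: [0.446, 0.1699, 0.0454]
orientation: [1.751, 2.608, 0.001]
contact_force: [1.2, 0.3, -0.7]
finger_gap: 0.132
grasp_force: 20.0
```

```bash
python3 - <<'E'
from h import *
for _ in range(3): grab('side'); to(None)
E
```

```text
t 5.5 pos [0.4459 0.1699 0.0453] yawY 0.388 tilt [0.0003 0.0001] F [ 1.35  0.33 -0.33] gap 0.13 gf 20.046257972717285
t 5.55 pos [0.4459 0.1699 0.0453] yawY 0.388 tilt [0.0002 0.    ] F [ 1.42  0.59 -0.68] gap 0.134 gf 20.0480318069458
t 5.6 pos [0.4458 0.1699 0.0453] yawY 0.3879 tilt [0.0002 0.    ] F [ 1.71  0.21 -0.22] gap 0.131 gf 20.04854679107666
```

Call:
drive_tool(offset=[[0,0.07,-0.39],[0,0.05,-0.39],[0,0.085,-0.385],[0,0.12,-0.375],[0,0.15,-0.36],[0,0.18,-0.35],[0,0,0]], delta_rot=[[0,0,0],[0,0,0],[0,0,0],[0,0,0],[0,0,0],[0,0,0],[0,0,0]], jaw=[0.05,0.05,0.05,0.05,0.05,0.05,0.05])

```text
clock: 6.48
eef_pos: [0.4587, 0.1751, 0.0911]
orientation: [1.751, 2.607, 0.002]
contact_force: [-0.2, 0.5, 0.3]
finger_gap: 0.131
grasp_force: 20.1
```

```bash
python3 - <<'E'
from h import *
for _ in range(2): s=grab('side'); to(None)
b=cv2.resize(s['frame'][170:290,225:345],None,fx=4.6,fy=4.6,interpolation=2)
cv2.imwrite('pics/e3.png',b[:,:,::-1])
E
```

```text
t 6.53 pos [0.4584 0.175  0.0907] yawY 0.3881 tilt [0.0011 0.0003] F [-0.22 -0.21  0.89] gap 0.129 gf 20.154236555099487
t 6.58 pos [0.4582 0.175  0.0904] yawY 0.3881 tilt [0.0009 0.0003] F [-0.74  0.73  0.35] gap 0.135 gf 20.142899751663208
```

View pics/e3.png

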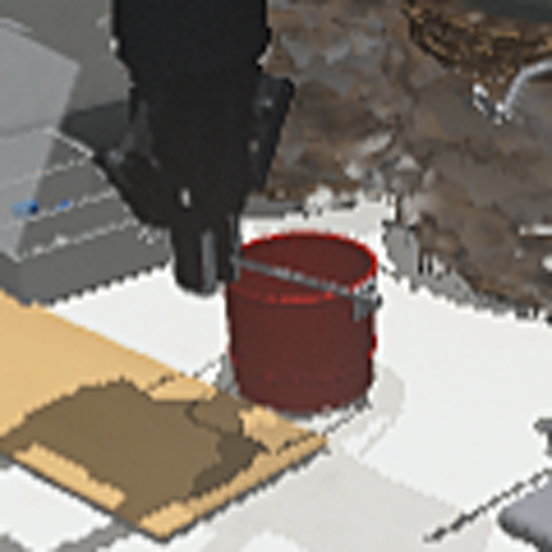

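The bail has risen about 30° (pivot at crop (365,300)) and the pail stands level with almost no force on it. I'll continue the arc.

Call:
drive_tool(offset=[[0,0.21,-0.33],[0,0.24,-0.31],[0,0.265,-0.29],[0,0.29,-0.265],[0,0.31,-0.24],[0,0.33,-0.21],[0,0,0]], delta_rot=[[0,0,0],[0,0,0],[0,0,0],[0,0,0],[0,0,0],[0,0,0],[0,0,0]], jaw=[0.05,0.05,0.05,0.05,0.05,0.05,0.05])

```text
clock: 7.45
eef_pos: [0.4893, 0.1876, 0.1238]
orientation: [1.751, 2.607, 0.002]
contact_force: [1.3, -0.6, -0.4]
finger_gap: 0.128
grasp_force: 20.1
```

```bash
python3 - <<'E'
from h import *
for _ in range(4): s=grab('side'); to([.446+.083,.17+.034,.133])
E
```

```text
t 7.5 pos [0.4887 0.1874 0.1235] yawY 0.3881 tilt [0.0003 0.    ] F [ 0.01 -0.71  0.46] gap 0.135 gf 20.12773633003235
units [ 0.006  2.179 -0.477]
t 7.55 pos [0.4883 0.1872 0.1233] yawY 0.3882 tilt [-0.0002 -0.0002] F [0.9  0.11 0.51] gap 0.128 gf 20.139319002628326
units [ 0.007  2.2   -0.488]
t 7.6 pos [0.4881 0.1871 0.1231] yawY 0.3882 tilt [-0.0005 -0.0004] F [0.45 0.05 0.24] gap 0.129 gf 20.14671564102173
units [ 0.007  2.211 -0.494]
t 7.65 pos [0.488  0.1871 0.1231] yawY 0.3881 tilt [-0.0006 -0.0004] F [-0.33 -0.28  0.86] gap 0.131 gf 20.15127182006836
units [ 0.007  2.215 -0.497]
```

Call:
drive_tool(offset=[[0,0.35,-0.18],[0,0.36,-0.15],[0,0.375,-0.12],[0,0.38,-0.085],[0,0.39,-0.05],[0,0.39,-0.02],[0,0,0],[0,0,0]], delta_rot=[[0,0,0],[0,0,0],[0,0,0],[0,0,0],[0,0,0],[0,0,0],[0,0,0],[0,0,0]], jaw=[0.05,0.05,0.05,0.05,0.05,0.05,0.05,0.05])

```text
clock: 8.65
eef_pos: [0.5294, 0.2042, 0.1348]
orientation: [-1.751, -2.607, 0.001]
contact_force: [-0.5, 0.6, -3.1]
finger_gap: 0.134
grasp_force: 19.9
```

```bash
python3 - <<'E'
from h import *
for _ in range(4): s=grab('side'); to(None)
b=cv2.resize(s['frame'][150:290,225:365],None,fx=4,fy=4,interpolation=2)
cv2.imwrite('pics/f3.png',b[:,:,::-1])
E
```

```text
t 8.7 pos [0.5294 0.2041 0.1349] yawY 0.388 tilt [-0.001  -0.0003] F [ 0.11  0.11 -2.55] gap 0.133 gf 19.88474875688553
t 8.75 pos [0.5294 0.2041 0.135 ] yawY 0.388 tilt [-0.0007 -0.0002] F [ 0.16 -0.03 -2.01] gap 0.13 gf 19.88613098859787
t 8.8 pos [0.5295 0.2041 0.135 ] yawY 0.388 tilt [-0.0005 -0.0001] F [ 0.19 -0.3  -3.36] gap 0.131 gf 19.89398181438446
t 8.85 pos [0.5296 0.2042 0.1351] yawY 0.388 tilt [-0.0004 -0.0001] F [ 0.84 -0.07 -2.78] gap 0.132 gf 19.894078373908997
```

View pics/f3.png

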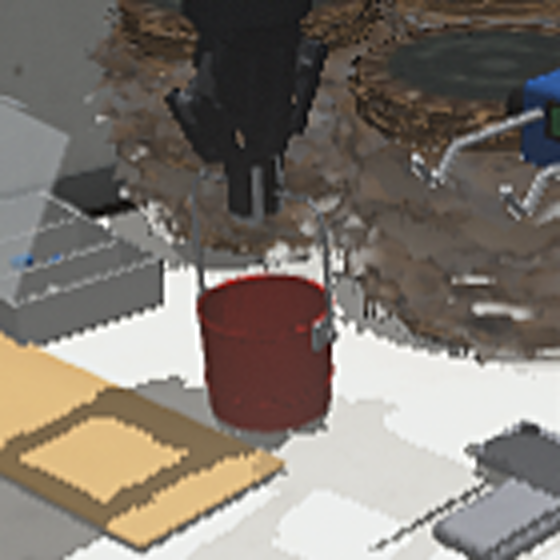

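The bail is upright at crop (260,190) and the pail stands level at (265,360), with about 3 N now on the tool. I'll lift gently.

Call:
drive_tool(offset=[[0,0,-0.1],[0,0,-0.2],[0,0,-0.4],[0,0,-0.7],[0,0,-0.8],[0,0,-0.9],[0,0,-0.8],[0,0,-0.6],[0,0,-0.3],[0,0,-0.1]], delta_rot=[[0,0,0],[0,0,0],[0,0,0],[0,0,0.1],[0,0,0.2],[0,0,0.3],[0,0,0.3],[0,0,0.24],[0,0,0.15],[0,0,0.05]], jaw=[0.05,0.05,0.05,0.05,0.05,0.05,0.05,0.05,0.05,0.05], grip_force=35)

```text
clock: 10.1
eef_pos: [0.53, 0.2043, 0.2337]
orientation: [2.005, 2.418, 0.001]
contact_force: [-0.2, 0.2, -2.3]
finger_gap: 0.124
grasp_force: 34.1
```

Call:
drive_tool(offset=[[0,0,0],[0,0,0]], delta_rot=[[0,0,0],[0,0,0]], jaw=[0.05,0.05])

```text
clock: 10.35
eef_pos: [0.5294, 0.2041, 0.2325]
orientation: [-2.004, -2.419, 0.002]
contact_force: [0.1, -0.2, -2.3]
finger_gap: 0.125
grasp_force: 34.1
```

```bash
python3 - <<'E'
from h import *
for _ in range(3): s=grab('side'); to([.41,-.029,.233],.187)
E
```

```text
t 10.4 pos [0.5295 0.2041 0.2325] yawY 0.187 tilt [-0.0013 -0.0004] F [-0.2   0.14 -2.43] gap 0.127 gf 34.14157032966614
units [-1.0342e+01 -8.0370e+00 -1.0000e-02]
turn z units 0.0
t 10.45 pos [0.5295 0.2041 0.2326] yawY 0.1871 tilt [-0.0012 -0.0004] F [-0.52  0.04 -1.7 ] gap 0.127 gf 34.14246082305908
units [-1.0343e+01 -8.0400e+00 -7.0000e-03]
turn z units 0.0
t 10.5 pos [0.5296 0.2042 0.2327] yawY 0.187 tilt [-0.001  -0.0003] F [-0.21  0.25 -2.3 ] gap 0.129 gf 34.14244294166565
units [-1.0343e+01 -8.0440e+00 -4.0000e-03]
turn z units 0.0
```

Call:
drive_tool(offset=[[-0.1,-0.2,0],[-0.2,-0.4,0],[-0.4,-0.6,0],[-0.6,-0.7,0],[-0.7,-0.7,0],[-0.7,-0.7,0],[-0.7,-0.7,0],[-0.7,-0.7,0],[-0.7,-0.7,0],[-0.7,-0.6,0]], delta_rot=[[0,0,0],[0,0,0],[0,0,0],[0,0,0],[0,0,0],[0,0,0],[0,0,0],[0,0,0],[0,0,0],[0,0,0]], jaw=[0.05,0.05,0.05,0.05,0.05,0.05,0.05,0.05,0.05,0.05])

```text
clock: 11.75
eef_pos: [0.4317, 0.0728, 0.2333]
orientation: [2.004, 2.419, 0.0]
contact_force: [-0.8, 0.8, -1.8]
finger_gap: 0.127
grasp_force: 34.1
```

Call:
drive_tool(offset=[[-0.7,-0.6,0],[-0.7,-0.5,0],[-0.7,-0.4,0],[-0.7,-0.3,0],[-0.7,-0.2,0],[-0.6,-0.05,0],[-0.4,0,0],[-0.24,0,0],[-0.1,0,0],[0,0,0]], delta_rot=[[0,0,0],[0,0,0],[0,0,0],[0,0,0],[0,0,0],[0,0,0],[0,0,0],[0,0,0],[0,0,0],[0,0,0]], jaw=[0.05,0.05,0.05,0.05,0.05,0.05,0.05,0.05,0.05,0.05])

```text
clock: 13.0
eef_pos: [0.4102, -0.0288, 0.2332]
orientation: [-2.004, -2.419, -0.0]
contact_force: [0.4, 0.1, -2.3]
finger_gap: 0.128
grasp_force: 34.1
```

```bash
python3 - <<'E'
from h import *
for _ in range(5): grab('side')
s=grab('side'); to([.5375,-.005,.233],.187)
b=cv2.resize(s['frame'][110:280,230:430],None,fx=4,fy=3.5,interpolation=2)
cv2.imwrite('pics/g3.png',b[:,:,::-1])
E
```

```text
t 13.3 pos [ 0.4101 -0.0286  0.2333] yawY 0.1874 tilt [-0.      0.0001] F [-0.38 -0.96 -2.82] gap 0.125 gf 34.14281487464905
units [-0.026  6.478  0.013]
turn z units 0.003
```

View pics/g3.png

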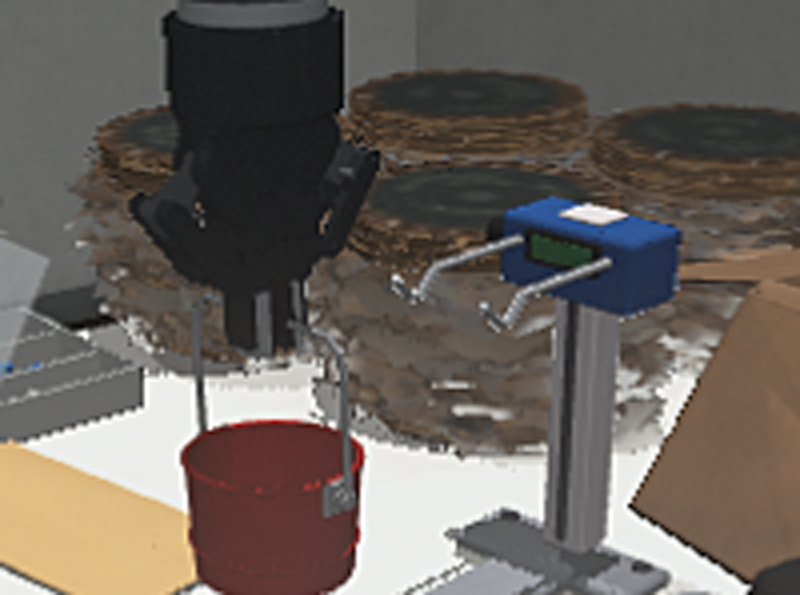

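The pail hangs level from the gripper, with its bail corners at crop (200,298) and (330,337). The hooks are clear ahead, with V seats at (415,298) and (500,325). I'll check the bar height and lateral alignment.

```bash
python3 - <<'E'
from h import *
s=grab('side');c=np.array([.4101,-.0286]);ex=np.array([.9825,.186]);ey=np.array([-.186,.9825])
f=lambda p:((proj(s,p)[0]-230)*4,(proj(s,p)[1]-110)*3.5)
for z in(.248,.252):
    print(z,[np.round(f([*(c+ey*k),z]),0) for k in(-.05,-.04,-.02,.04,.05)])
c=np.array([.5375,-.005])
for z in(.215,.2205):print('seat',[np.round(f([*(c+ey*k),z]),0) for k in(-.03,.03)])
print('tip',[np.round(f([*(c+ey*k-.0125*ex),.2305]),0) for k in(-.03,.03)])
print('rodroot',[np.round(f([*(c+ey*k+.083*ex),.2305]),0) for k in(-.03,.03)])
E
```

```text
0.248 [array([341., 351.]), array([325., 345.]), array([294., 335.]), array([205., 304.]), array([191., 299.])]
0.252 [array([341., 344.]), array([325., 338.]), array([294., 327.]), array([205., 297.]), array([191., 292.])]
seat [array([500., 327.]), array([412., 300.])]
seat [array([501., 318.]), array([412., 291.])]
tip [array([484., 308.]), array([395., 281.])]
rodroot [array([605., 263.]), array([517., 239.])]
```

Call:
drive_tool(offset=[[0,0.2,0],[0,0.4,0],[0,0.6,0],[0,0.7,0],[0,0.8,0],[0,0.8,0],[0,0.8,0],[0,0.7,0],[0,0.6,0],[0,0.5,0]], delta_rot=[[0,0,0],[0,0,0],[0,0,0],[0,0,0],[0,0,0],[0,0,0],[0,0,0],[0,0,0],[0,0,0],[0,0,0]], jaw=[0.05,0.05,0.05,0.05,0.05,0.05,0.05,0.05,0.05,0.05])

```text
clock: 14.6
eef_pos: [0.5307, -0.006, 0.2332]
orientation: [-2.004, -2.419, 0.0]
contact_force: [0.7, -0.8, -3.4]
finger_gap: 0.126
grasp_force: 34.1
```

Call:
drive_tool(offset=[[0,0.3,0],[0,0.1,0],[0,0,0.1],[0,0,0.2],[0,0,0.2],[0,0,0.2],[0,0,0.1],[0,0,0],[0,0,0]], delta_rot=[[0,0,0],[0,0,0],[0,0,0],[0,0,0],[0,0,0],[0,0,0],[0,0,0],[0,0,0],[0,0,0]], jaw=[0.05,0.05,0.05,0.05,0.05,0.05,0.05,0.05,0.05])

```text
clock: 15.72
eef_pos: [0.538, -0.0047, 0.2174]
orientation: [2.004, 2.419, 0.0]
contact_force: [0.4, -0.0, -2.3]
finger_gap: 0.124
grasp_force: 34.1
```

```bash
python3 - <<'E'
from h import *
for _ in range(5): grab('side')
s=grab('side'); to([.5375,-.005,.201],.187)
b=cv2.resize(s['frame'][150:280,290:420],None,fx=4.6,fy=4.6,interpolation=2)
cv2.imwrite('pics/h3.png',b[:,:,::-1])
E
```

```text
t 16.02 pos [ 0.5379 -0.0047  0.2174] yawY 0.187 tilt [ 0.0001 -0.    ] F [ 0.04 -0.95 -3.19] gap 0.13 gf 34.1331946849823
units [-0.011 -0.022  0.818]
turn z units -0.0
```

View pics/h3.png

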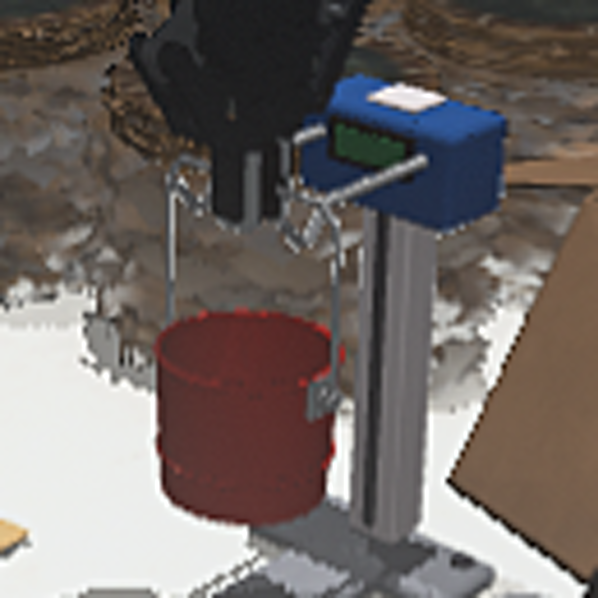

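The bar is just above both V seats (crop (190,195) and (305,230)), the hooks lie inside the side wires, and the pail is level. I'll lower while reading the force.

Call:
drive_tool(offset=[[0,0,0.15],[0,0,0.15],[0,0,0.15],[0,0,0.1],[0,0,0],[0,0,0]], delta_rot=[[0,0,0],[0,0,0],[0,0,0],[0,0,0],[0,0,0],[0,0,0]], jaw=[0.05,0.05,0.05,0.05,0.05,0.05])

```text
clock: 16.77
eef_pos: [0.538, -0.0047, 0.2063]
orientation: [2.004, 2.419, 0.0]
contact_force: [0.8, 0.5, -2.3]
finger_gap: 0.125
grasp_force: 34.1
```

```bash
cat > f.py <<'E'
from h import *
F=[]
for _ in range(8): grab('side');F.append(st()[0]['contact_force'])
to(None);M=st()[1];print('meanF',np.mean(F,0).round(2),'tool',(M.T@np.mean(F,0)).round(2))
E
python3 f.py
```

```text
t 17.18 pos [ 0.5379 -0.0047  0.2064] yawY 0.187 tilt [0.0002 0.    ] F [ 1.16 -0.48 -2.41] gap 0.126 gf 34.1308718919754
meanF [-0.08 -0.07 -2.44] tool [-0.06 -0.09  2.44]
```

Call:
drive_tool(offset=[[0,0,0.1],[0,0,0.1],[0,0,0],[0,0,0]], delta_rot=[[0,0,0],[0,0,0],[0,0,0],[0,0,0]], jaw=[0.05,0.05,0.05,0.05])

```text
clock: 17.68
eef_pos: [0.5382, -0.0047, 0.2025]
orientation: [2.004, 2.419, 0.001]
contact_force: [0.4, 0.1, -1.3]
finger_gap: 0.126
grasp_force: 34.2
```

```bash
python3 f.py
```

```text
t 18.07 pos [ 0.5381 -0.0047  0.2024] yawY 0.187 tilt [0.0005 0.    ] F [ 0.41 -0.57 -2.  ] gap 0.122 gf 34.23753798007965
meanF [ 0.85  0.32 -1.34] tool [0.16 0.9  1.34]
```

Call:
drive_tool(offset=[[0,0.05,0.05],[0,0.02,0.05],[0,0,0],[0,0,0]], delta_rot=[[0,0,0],[0,0,0],[0,0,0],[0,0,0]], jaw=[0.05,0.05,0.05,0.05])

```text
clock: 18.58
eef_pos: [0.5392, -0.0045, 0.2004]
orientation: [-2.004, -2.419, 0.0]
contact_force: [-0.1, -0.3, -0.3]
finger_gap: 0.126
grasp_force: 34.4
```

```bash
python3 f.py
```

```text
t 18.98 pos [ 0.5392 -0.0045  0.2003] yawY 0.187 tilt [-0.0002 -0.0001] F [-0.36 -0.86  0.29] gap 0.123 gf 34.405317306518555
meanF [-0.6  -0.02  0.05] tool [ 0.09 -0.59 -0.05]
```

Call:
drive_tool(offset=[[0,-0.03,0.02],[0,0,0],[0,0,0],[0,0,0],[0,0,0],[0,0,0],[0,0,0],[0,0,0],[0,0,0]], delta_rot=[[0,0,0],[0,0,0],[0,0,0],[0,0,0],[0,0,0],[0,0,0],[0,0,0],[0,0,0],[0,0,0]], jaw=[0.05,0.05,0.12,0.15,0.2,0.3,0.4,0.45,0.45], grip_force=20)

```text
clock: 20.1
eef_pos: [0.5386, -0.0045, 0.1998]
orientation: [-2.004, -2.419, 0.0]
contact_force: [0.3, -0.4, 0.4]
finger_gap: 0.45
grasp_force: 0.0
```

```bash
python3 f.py
```

```text
t 20.5 pos [ 0.5387 -0.0046  0.1999] yawY 0.187 tilt [-0.  0.] F [ 0.61 -0.2   0.21] gap 0.447 gf 0.0
meanF [-0.18  0.08  0.22] tool [ 0.11 -0.16 -0.22]
```

Call:
drive_tool(offset=[[0,0,-0.2],[0,0,-0.4],[0,0,-0.6],[0,0,-0.8],[0,0,-0.8],[0,0,-0.8],[0,0,-0.8],[0,0,-0.6],[0,0,-0.3],[0,0,0]], delta_rot=[[0,0,0],[0,0,0],[0,0,0],[0,0,0],[0,0,0],[0,0,0],[0,0,0],[0,0,0],[0,0,0],[0,0,0]], jaw=[0.45,0.45,0.45,0.45,0.45,0.45,0.45,0.45,0.45,0.45])

```text
clock: 21.75
eef_pos: [0.5388, -0.0046, 0.3062]
orientation: [2.004, 2.419, 0.001]
contact_force: [-0.2, 0.9, -0.5]
finger_gap: 0.451
grasp_force: 0.0
```

```bash
python3 f.py; python3 - <<'E'
from h import *
def red(d):
    H=cv2.cvtColor(d['frame'],cv2.COLOR_RGB2HSV);m=(((H[...,0]<8)|(H[...,0]>172))&(H[...,1]>130)&(H[...,2]>50)).astype(np.uint8)
    n,l,st_,ce=cv2.connectedComponentsWithStats(m);i=1+st_[1:,4].argmax();return ce[i].round(2),st_[i]
for _ in range(6):
    for _ in range(3): s=grab('side')
    print(*red(s))
c=np.array([.5375,-.005]);z=.2195-.152-.002
print('pred pail mid',proj(s,[*c,z+.035]),'rim',proj(s,[*c,z+.07]),'foot',proj(s,[*c,z]))
E
```

```text
t 22.15 pos [ 0.5385 -0.0045  0.3054] yawY 0.187 tilt [-0.0008  0.0001] F [0.94 1.   0.04] gap 0.45 gf 0.0
meanF [-0.09  0.22 -0.07] tool [ 0.24 -0.05  0.07]
[346.05 232.46] [324 223  38  23 385]
[346.09 232.65] [324 223  38  24 391]
[345.98 232.68] [324 223  38  24 387]
[346.01 232.84] [324 223  38  26 392]
[346.26 232.61] [324 223  38  26 397]
[346.36 232.64] [324 223  38  27 379]
pred pail mid (np.float64(343.05173234599425), np.float64(249.07402291438433)) rim (np.float64(343.2724475719756), np.float64(234.49095313446264)) foot (np.float64(342.8330432143846), np.float64(263.16037863013395))
```

```bash
python3 - <<'E'
from h import *
s=grab('side');H=cv2.cvtColor(s['frame'],cv2.COLOR_RGB2HSV)
m=(((H[...,0]<6)|(H[...,0]>174))&(H[...,1]>110)&(H[...,2]>25)).astype(np.uint8);m[:200]=0;m[290:]=0;m[:,:310]=0;m[:,380:]=0
n,l,q,ce=cv2.connectedComponentsWithStats(m);i=1+q[1:,4].argmax();print(q[i],ce[i].round(1),cv2.minAreaRect(np.argwhere(l==i)[:,::-1].astype(np.float32)))
for k in (225,235,245,255,260):
    x=np.where(l[k]==i)[0];print(k,x.min(),x.max(),end='; ')
for off in (0,.003):
  c=np.array([.5375,-.005]);z=.0655
  P=lambda rr,zz:np.array([proj(s,[c[0]+rr*np.cos(a),c[1]+rr*np.sin(a),zz]) for a in np.linspace(0,6.28,60)])
  A=np.r_[P(.0425,z+.07),P(.039,z+off)];print(A.min(0).round(1),A.max(0).round(1))
E
```

```text
[ 324  223   39   47 1327] [344.6 245.6] ((343.2792663574219, 246.08604431152344), (46.441986083984375, 37.303401947021484), 87.1375961303711)
225 331 356; 235 325 361; 245 325 356; 255 326 362; 260 326 360; [323.1 225.7] [363.5 272.7]
[323.1 225.7] [363.5 271.4]
```

```bash
python3 -c "
from station import r
print(r.finish_job())"
```

```text
the job is handed in; nothing more can be done
None
```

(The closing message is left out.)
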